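# Set the crate workshop's dividing table, taking up the play

### The arm

A 6-joint arm with a two-finger parallel gripper is mounted at the origin on the work surface. World frame = base frame: x ahead of the robot, y to its left, z up, the work surface at z = 0. Lengths are in m, angles in rad, forces in N, time in s.
With the tool pointing down it reaches from about 0.275 to 0.825 m from the base axis. Payload 5.2 kg.
Tool frame: the origin (TCP) lies between the finger pads; the fingertips stand 8 mm ahead of it and the grasp point (between the pads) lies 11 mm behind it; x points along the fingers, y is the direction in which the jaws open and shut, and the axes are right-handed (so a half turn about x gives the same grasp; the last joint's range is limited). The gripper opens to 93 mm and grips with 3 to 60 N. Pads are 15 mm wide; open, the fingers measure 128 mm over their backs; the gripper's body (75 mm by 188 mm) begins 65 mm behind the grasp point.
Start: joints at [-1.374, 0.259, 1.535, -0, 1.348, -0.203], TCP at [0.214, -0.507, 0.227] pointing down, gripper open.
Joint ranges: [-3.14, 3.14], [-0.91, 2.08], [0.19, 2.58], [-1.22, 4.36], [0.22, 2.71], [-3.12, 3.12]. Speed limits (rad/s): [2.57, 2.57, 3.14, 3.14, 3.14, 3.14].

### API

Orientations are given as a rotation vector (axis times angle).
In Python, from bench import arm gives the robot as it stands. The module is installed in compiled form; this text tells all that it offers.
- The arm moves only by the tool step_arm, never from a script. Its argument "targets" is text: rows parted by semicolons, each of 7 numbers parted by spaces: the closure in counts, from 0 (fully open) to 255 (shut), then the shift along the world's x, y, z in mm, then the turn, a rotation vector about the world's x, y, z in units of 5 degrees (1.0 is 5 degrees). In form: jaw dx dy dz rx ry rz; .... A call has 1 to 12 rows; each row is the pose to reach, as a shift and turn from the pose measured when the call began; what a row does not reach only later rows make up. A row lasts 1/12 s, in which the tool goes at most 41.7 mm and 7.16 degrees, less where a joint would pass 70% of its speed; a pose out of reach is approached as far as the arm can. A call with a gripper value outside its range is refused whole. The fingers move at their own pace and stop on an object; the grip force is fixed at half the most. Time passes only in rows, so rows that repeat a pose let the fingers close. It gives the time, the measured TCP pose, the force and the opening at its end, in the units of the state.
- arm.sense(): the state, without advancing time (a new reading comes with each control period).
- arm.capture(name): name is "scene" or "top" or "wrist"; returns a dict with "color" (480x640x3 uint8, red, green, blue), "fx", "fy", "cx", "cy" (pixels), "dist_coeffs" ([k1, k2, p1, p2, k3] as OpenCV has them; the pictures are not rectified), "R" (3x3) and "t" (3): a world point X has camera coordinates R X + t. Camera axes: x right, y down, z forward; pixel columns grow to the right and rows downward; lengths in m; the calibration is good to about 2 mm. A picture is of the moment at which its call begins. There is no depth.
- arm.job_done(): hands the job in, once; it reports no verdict.
The state is a dict: "t": time; "joints": joint angles; "qvel": joint speeds; "joint_efforts": joint torques, N m; "position": TCP position; "eef_rot": TCP orientation; "contact_force": force on the tool from outside, world axes, zero at the start; "wrist_torque": the same for the moment, N m; "gripper_width": opening from 0.0 (shut) to 1.0 (fully open).
Only numpy, scipy, OpenCV 4.12 (cv2) and the standard library are available. Lean on these libraries where they do the work, as an engineer would, in place of code of your own. Each camera call takes 0.05 s, during which the arm holds its last target. There are 200 camera calls.

### The job

The dividing table's handwheel is loose on its shaft, so its mark must be approached clockwise. Take the wheel's upright handle and turn the wheel anticlockwise (seen from above) until its pointer has gone past the tall post to the next short peg, then turn it back clockwise and stop with the pointer at the tall post, so that the line on the wooden disc has been drawn up to the post too. Let go and leave it at rest.

Things in the scene. Friction and masses are not known exactly. Their poses are not given: they have to be found in the camera images.
- handle_mid (a point): Middle of the upright dark-wood handle of the mounted steel handwheel: a round grip 26 mm in diameter, 58 mm tall, which spins freely on its pin; this point is on its axis, half-way up, 29 mm below its top and 32 mm above the top of the wheel's rim. It runs on a circle of 75 mm radius about the wheel's vertical axis. About 5 N moves it; the wheel stays where it is left.
- pointer_tip (a point): Tip of the flat steel arrow-shaped pointer (30 mm wide at its root) that sticks out of the handwheel's rim, exactly opposite the handle, 110 mm from the wheel's axis: the axis lies on the line from handle_mid to pointer_tip, 75 mm from the handle. The wheel (rim 150 mm across its centre line, 14 mm thick, its top 82 mm above the work surface) has 22 degrees of play on the disc below it.
- line_end (a point): Outer end of the dark inlaid radial line (6 mm wide, 78 mm long) on top of the round wooden disc (236 mm across) under the handwheel, 117 mm from the same axis. The disc turns only when the wheel has used up its 22 degrees of play, and otherwise stays put. When the wheel drives the disc clockwise the pointer is right above the line; when it drives anticlockwise the pointer is 22 degrees ahead (anticlockwise) of the line.
- tall_post (a point): Top of the tall steel index post, 14 mm in diameter, standing outside the disc, 140 mm from the wheel's axis, 99 mm above the work surface. Its x axis points straight outward from the wheel's axis, y anticlockwise. It stands between two equal short steel pegs (tops 54 mm above the work surface) at the same radius, 38 degrees either side of it; the one to go to first lies 38 degrees anticlockwise of the post. At the start pointer and line are both clockwise of the tall post.

How it is judged:
By the outcome, as a careful person would: the job done as asked, in the order asked, and still so for the second after the job is handed in, with the robot touching nothing.
It also fails if it takes over 40 s, if anything falls off the work surface, if the arm or the gripper's body presses on something with over 40 N, if the wrist force passes 120 N, or if a joint passes its speed limit or range.

## Working session

There is one attempt and no reset: what is moved stays moved. The work goes in short steps, Python scripts to look and compute and a tool call to move; the robot and the scene stay as the last step left them, time stands still between calls to the robot, and variables do not carry over. Pictures are saved under pics/ and viewed, about 8 in all and at most 12, crops included, and the job is handed in when it is done.

Besides the shell and the picture viewer there is one more tool, called in YAML: its name, and indented under it one key for each argument. step_arm: Moves the arm, as the interface text tells. Its arguments: {"type":"object","properties":{"targets":{"type":"string"}},"required":["targets"]}

```bash
mkdir -p pics
cat > h.py <<'E'
import numpy as np,cv2,pickle
from bench import arm
def cap(n,f):
    c=arm.capture(n); cv2.imwrite(f'pics/{f}.png',c['color'][:,:,::-1]); pickle.dump(c,open(f'pics/{f}.pkl','wb')); return c
def K(c): return np.array([[c['fx'],0,c['cx']],[0,c['fy'],c['cy']],[0,0,1]])
def onz(c,uv,z):
    p=cv2.undistortPoints(np.array([[uv]],float),K(c),np.array(c['dist_coeffs']))[0,0]
    R=np.array(c['R']);t=np.array(c['t']); o=-R.T@t; d=R.T@np.array([p[0],p[1],1]); return o+d*(z-o[2])/d[2]
def proj(c,X):
    return cv2.projectPoints(np.array(X,float).reshape(-1,3),cv2.Rodrigues(np.array(c['R']))[0],np.array(c['t']),K(c),np.array(c['dist_coeffs']))[0][:,0]
def load(f): return pickle.load(open(f'pics/{f}.pkl','rb'))
E
python3 -c "
from h import *
a=cap('top','top0');b=cap('scene','scene0')
for c in(a,b): print(-np.array(c['R']).T@c['t'])
s=arm.sense();print(s)"
```

```text
[0.54194808 0.0200157  0.75977725]
[1.07937168 0.11194028 0.58886975]
{'t': 0.1, 'joints': array([-1.37382734e+00,  2.59268604e-01,  1.53598165e+00,  2.48697030e-05,
        1.34799091e+00, -2.02803626e-01]), 'qvel': array([-0.00117812, -0.00165708, -0.00469972, -0.00281302, -0.00036341,
        0.00140555]), 'joint_efforts': array([ 2.87625728e-03, -4.38207686e+01, -2.84644228e+01,  7.22409273e-02,
        3.62753752e-02, -4.98627435e-05]), 'position': array([ 0.213997  , -0.50614004,  0.22589843]), 'eef_rot': array([ 2.00247917,  0.40735782, -2.0024198 ]), 'contact_force': array([-0.28534336,  0.11427968,  0.49340853]), 'wrist_torque': array([-0.01185021,  0.0612074 ,  0.03221367]), 'gripper_width': 1.001154769442624}
```

View pics/top0.png

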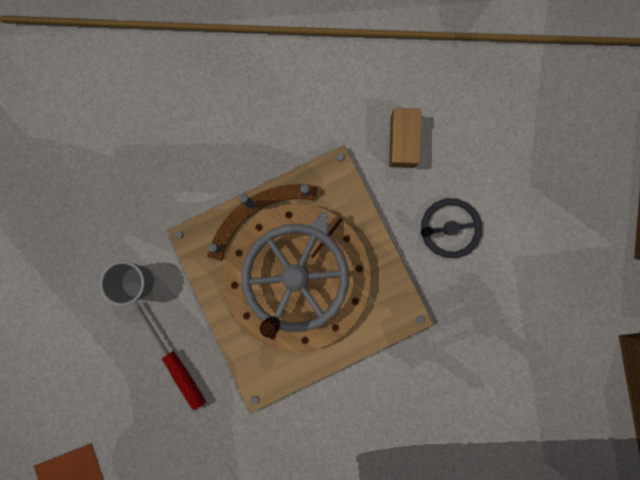

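View pics/scene0.png

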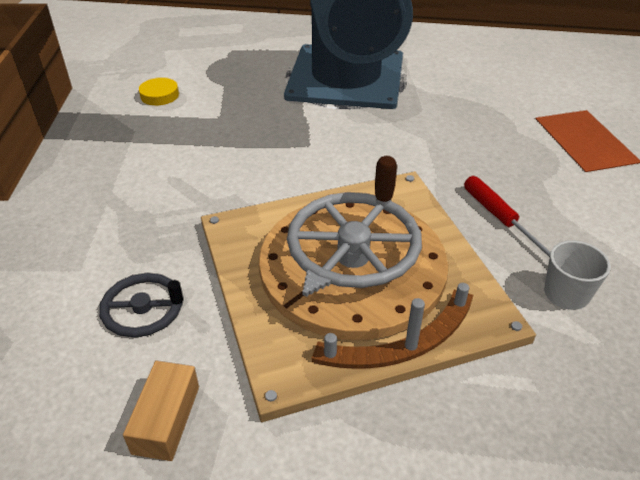

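The top view shows the handle top at about (269,326), the hub at (295,278), the post top at (246,200), short pegs at (212,248) and (304,190), the pointer tip near (327,211) and the line's outer end near (341,219). The scene view shows the handle top at (386,163), the post top at (418,303) and the pointer tip near (305,293).

```bash
cat > m.py <<'E'
from h import *
a=load('top0');b=load('scene0')
def s(n,v,z): p=onz(a,v,z);print(n,p.round(4),proj(b,p).round(0));return p
s('handle top',(269,325),.143)
# rim: fit ellipse from image extremes at z .075
rim=[onz(a,v,.075)[:2] for v in [(243,278),(349,278),(296,224),(296,332)]]
c=np.mean(rim,0);print('rimc',c,[np.hypot(*(r-c)).round(4) for r in rim])
P={'post':s('post',(246,200),.099),'pegccw':s('peg1',(212,248),.054),'pegcw':s('peg0',(304,189),.054),'tip':s('tip',(327,211),.075),'line':s('line',(341,219),.04),'h':s('h',(269,325),.143)}
for k,p in P.items():
    d=p[:2]-c; print(k,np.hypot(*d).round(4),np.degrees(np.arctan2(d[1],d[0])).round(1))
im=a['color'][150:400,150:420,::-1]; cv2.imwrite('pics/crop.png',cv2.resize(im,None,fx=2.3,fy=2.3,interpolation=cv2.INTER_CUBIC))
E
python3 m.py
```

```text
handle top [0.4614 0.1001 0.143 ] [[386. 161.]]
rimc [0.52426078 0.07042015] [np.float64(0.0804), np.float64(0.0802), np.float64(0.0817), np.float64(0.081)]
post [0.6377 0.1459 0.099 ] [[415. 299.]]
peg1 [0.567  0.2054 0.054 ] [[464. 285.]]
peg0 [0.6636 0.0631 0.054 ] [[332. 336.]]
tip [0.6269 0.0258 0.075 ] [[303. 293.]]
line [0.6188 0.0034 0.04  ] [[286. 306.]]
h [0.4614 0.1001 0.143 ] [[386. 161.]]
post 0.1362 33.7
pegccw 0.1416 72.4
pegcw 0.1396 -3.0
tip 0.1119 -23.5
line 0.1159 -35.3
h 0.0695 154.7
```

View pics/crop.png

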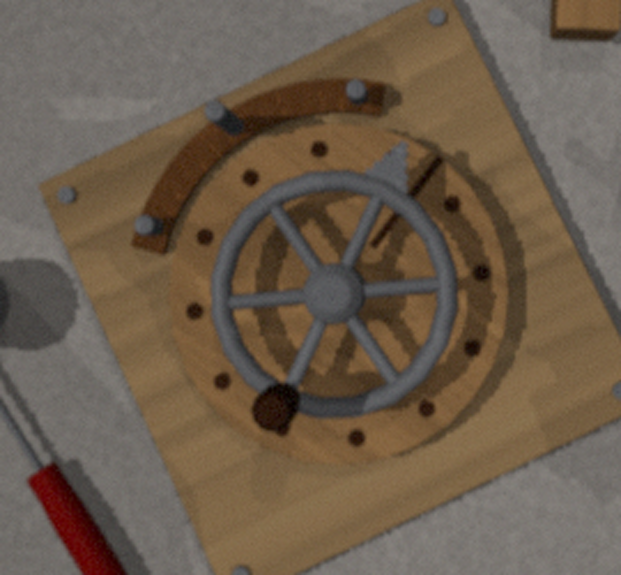

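```bash
python3 -c "
from scipy.spatial.transform import Rotation as R
print(R.from_rotvec([2.0025,.4074,-2.0024]).as_matrix().round(3))"
```

```text
[[-0.     0.389 -0.921]
 [ 0.002 -0.921 -0.389]
 [-1.    -0.002 -0.   ]]
```

step_arm:
  targets: "0 15 38 0 0 0 0;0 30 76 0 0 0 0;0 45 114 0 0 0 0;0 61 152 0 0 0 0;0 76 190 0 0 0 0;0 92 228 0 0 0 0;0 108 266 0 0 0 0;0 123 304 0 0 0 0;0 138 342 0 0 0 0;0 154 380 0 0 0 0;0 169 418 0 0 0 0;0 184 456 0 0 0 0"

```text
t: 1.1
position: [0.398, -0.0481, 0.2259]
eef_rot: [2.003, 0.407, -2.002]
contact_force: [-0.1, -0.2, -0.0]
gripper_width: 1.002
```

step_arm:
  targets: "0 16 37 0 0 0 0;0 31 74 0 0 0 0;0 46 112 0 0 0 0;0 62 149 0 0 0 0;0 62 149 0 0 0 0;0 62 149 0 0 0 0"

```text
t: 1.6
position: [0.4599, 0.1029, 0.2253]
eef_rot: [1.999, 0.412, -2.001]
contact_force: [-0.3, -0.1, 0.3]
gripper_width: 0.997
```

```bash
python3 -c "
from h import *
c=cap('wrist','w1');print(arm.sense()['position'],proj(c,[[.4614,.1001,.143],[.46,.101,.143],[.525,.071,.082]]))"
```

```text
[0.45950041 0.1014982  0.22530055] [[325.91244941 251.10662016]
 [324.087728   252.29048951]
 [383.08151171 181.62627742]]
```

View pics/w1.png

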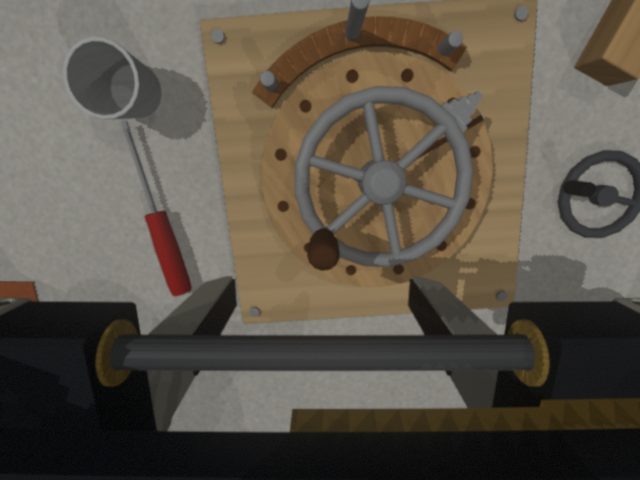

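The wrist view shows the handle top at about (323,254) against a predicted (324,252), and the hub at (383,182) against (383,182). Both match, so I'm going down.

step_arm:
  targets: "0 0 0 -35 0 0 0;0 0 0 -70 0 0 0;0 0 0 -100 0 0 0;0 0 0 -117 0 0 0;0 0 0 -117 0 0 0;255 0 0 -117 0 0 0;255 0 0 -117 0 0 0;255 0 0 -117 0 0 0;255 0 0 -117 0 0 0;255 0 0 -117 0 0 0;255 0 0 -117 0 0 0;255 0 0 -117 0 0 0"

```text
t: 2.65
position: [0.4597, 0.1016, 0.1087]
eef_rot: [2.0, 0.409, -2.001]
contact_force: [0.2, -0.1, -0.2]
gripper_width: 0.547
```

step_arm:
  targets: "255 0 0 0 0 0 0;255 0 0 0 0 0 0;255 0 0 0 0 0 0;255 0 0 0 0 0 0;255 0 0 0 0 0 0;255 0 0 0 0 0 0"

```text
t: 3.15
position: [0.4595, 0.1017, 0.1087]
eef_rot: [2.0, 0.409, -2.002]
contact_force: [-0.9, 0.8, 0.7]
gripper_width: 0.277
```

```bash
python3 -c "
import numpy as np
c=np.array([525.5,71]);h0=np.degrees(np.arctan2(101.5-71,459.7-525.5));print(h0,np.hypot(30.5,65.8))
P=lambda a:c+75*np.array([np.cos(np.radians(a)),np.sin(np.radians(a))])
for a in np.linspace(155.5,253.5,15):print(a.round(1),P(a).round(1),(P(a)-P(155.5)).round(0))
for a in np.arange(253.5,213,-3):print(a,P(a).round(1),(P(a)-P(253.5)).round(1))"
```

```text
155.1310586432709 72.52509910368961
155.5 [457.3 102.1] [0. 0.]
162.5 [454.   93.6] [-3. -9.]
169.5 [451.8  84.7] [ -5. -17.]
176.5 [450.6  75.6] [ -7. -27.]
183.5 [450.6  66.4] [ -7. -36.]
190.5 [451.8  57.3] [ -5. -45.]
197.5 [454.   48.4] [ -3. -54.]
204.5 [457.3  39.9] [  0. -62.]
211.5 [461.6  31.8] [  4. -70.]
218.5 [466.8  24.3] [ 10. -78.]
225.5 [472.9  17.5] [ 16. -85.]
232.5 [479.8  11.5] [ 23. -91.]
239.5 [487.4   6.4] [ 30. -96.]
246.5 [495.6   2.2] [  38. -100.]
253.5 [504.2  -0.9] [  47. -103.]
253.5 [504.2  -0.9] [0. 0.]
250.5 [5.005e+02 3.000e-01] [-3.7  1.2]
247.5 [496.8   1.7] [-7.4  2.6]
244.5 [493.2   3.3] [-11.    4.2]
241.5 [489.7   5.1] [-14.5   6. ]
238.5 [486.3   7.1] [-17.9   8. ]
235.5 [483.    9.2] [-21.2  10.1]
232.5 [479.8  11.5] [-24.4  12.4]
229.5 [476.8  14. ] [-27.4  14.9]
226.5 [473.9  16.6] [-30.3  17.5]
223.5 [471.1  19.4] [-33.1  20.3]
220.5 [468.5  22.3] [-35.7  23.2]
217.5 [466.   25.3] [-38.2  26.3]
214.5 [463.7  28.5] [-40.5  29.4]
```

step_arm:
  targets: "255 -2 -5 0 0 0 0;255 -3 -9 0 0 0 0;255 -5 -17 0 0 0 0;255 -7 -27 0 0 0 0;255 -7 -36 0 0 0 0;255 -6 -40 0 0 0 0"

```text
t: 3.65
position: [0.4543, 0.0606, 0.1087]
eef_rot: [2.002, 0.408, -2.0]
contact_force: [2.2, 3.6, -2.8]
gripper_width: 0.275
```

step_arm:
  targets: "255 1 -10 0 0 0 0;255 4 -20 0 0 0 0;255 9 -29 0 0 0 0;255 15 -38 0 0 0 0;255 22 -45 0 0 0 0;255 30 -52 0 0 0 0;255 39 -57 0 0 0 0;255 49 -61 0 0 0 0;255 49 -61 0 0 0 0"

```text
t: 4.4
position: [0.5053, 0.0006, 0.1087]
eef_rot: [2.007, 0.41, -2.0]
contact_force: [3.4, 9.1, 2.5]
gripper_width: 0.274
```

```bash
python3 -c "
from h import *
c=cap('top','t2');print(arm.sense()['position'],arm.sense()['contact_force'])
im=c['color'][150:400,150:420,::-1]; cv2.imwrite('pics/t2c.png',cv2.resize(im,None,fx=2.3,fy=2.3,interpolation=cv2.INTER_CUBIC))"
```

```text
[0.50465108 0.00078764 0.10873793] [ 4.04760443  9.43702767 -0.66816577]
```

View pics/t2c.png

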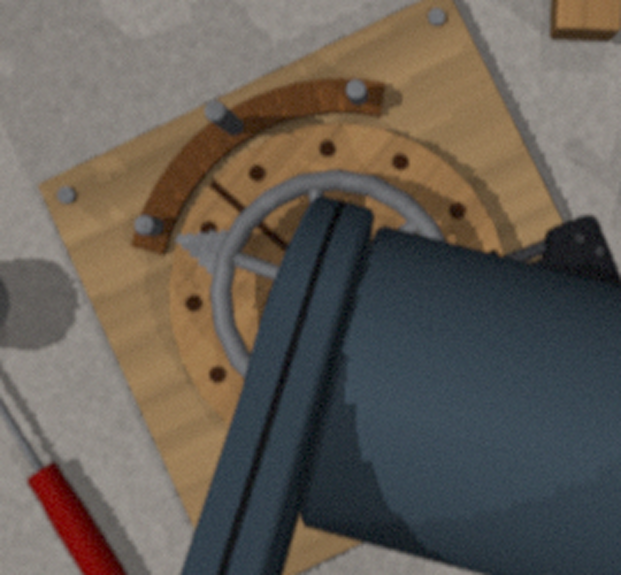

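The crop shows the pointer tip at (178,237), close to the short peg's top at (148,223). The line's end is at about (211,182), roughly 20° behind the pointer.

```bash
python3 -c "
from h import *
a=load('top0');f=lambda x,y,z:onz(a,(150+(x+.5)/2.3-.5,150+(y+.5)/2.3-.5),z)[:2]*1000
P={'post':f(217,108,.099),'pegccw':f(147,222,.054),'pegcw':f(356,88,.054),'tip':f(178,237,.075),'tip0':f(407,142,.075),'h0':f(278,405,.143),'line':f(212,183,.04),'line0':f(440,158,.04)}
# centre from post/pegs radius 140 and tips radius 110
from scipy.optimize import least_squares as L
r=lambda c:[np.hypot(*(P[k]-c))-R for k,R in dict(post=140,pegccw=140,pegcw=140,tip=110,tip0=110,h0=75,line=117,line0=117).items()]
c=L(r,[525,71]).x;print(c,np.round(r(c),1))
for k in P:print(k,P[k].round(1),np.degrees(np.arctan2(*(P[k]-c)[::-1])).round(1))
"
```

```text
[526.38623072  70.66364936] [ 0.1 -0.7 -0.9  0.9 -0.8 -3.6 -0.4 -1.9]
post [642.6 149. ] 34.0
pegccw [569.8 203. ] 71.8
pegcw [665.3  62.4] -3.4
tip [559.5 176.5] 72.6
tip0 [626.1  26.3] -24.0
h0 [460.4  97.9] 157.6
line [598.7 162.1] 51.7
line0 [619.8   3.4] -35.8
```

step_arm:
  targets: "255 2.5 -1 0 0 0 0;255 3 -1 0 0 0 0;255 3 -1 0 0 0 0;255 3 -1 0 0 0 0;255 -3 1 0 0 0 0;255 -8 2 0 0 0 0;255 -17 7 0 0 0 0;255 -26 13 0 0 0 0;255 -33 20 0 0 0 0;255 -37 25 0 0 0 0;255 -37 25 0 0 0 0;255 -37 25 0 0 0 0"

```text
t: 5.45
position: [0.4689, 0.0263, 0.1088]
eef_rot: [2.011, 0.41, -1.996]
contact_force: [6.2, 6.3, -5.5]
gripper_width: 0.276
```

```bash
python3 -c "
from h import *
c=cap('top','t3');print(arm.sense()['position'],arm.sense()['contact_force'])
im=c['color'][150:400,150:420,::-1]; cv2.imwrite('pics/t3c.png',cv2.resize(im,None,fx=2.3,fy=2.3,interpolation=cv2.INTER_CUBIC))"
```

```text
[0.46900115 0.02615234 0.10880152] [ 5.4401434   5.38409994 -4.37043512]
```

View pics/t3c.png

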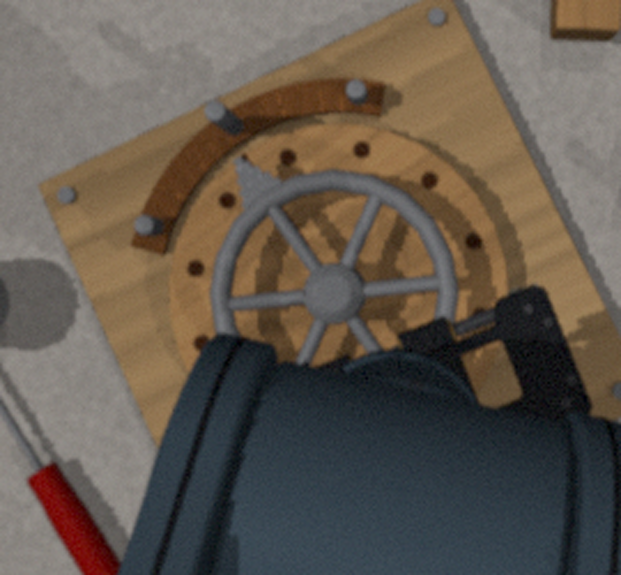

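The pointer tip is at about crop (238,157), with the line hidden beneath it. I'll compute the remaining angle.

```bash
python3 -c "
from h import *
a=load('top0');f=lambda x,y,z:onz(a,(150+(x+.5)/2.3-.5,150+(y+.5)/2.3-.5),z)[:2]*1000
c=np.array([526.39,70.66])
for z in(.075,.07):
  d=f(238,156,z)-c;print(np.hypot(*d),np.degrees(np.arctan2(*d[::-1])))
d=f(245,157,.04)-c;print(np.hypot(*d),np.degrees(np.arctan2(*d[::-1])))
"
```

```text
111.05370620420098 37.63560476489204
112.00101144925192 37.82089698223046
114.20180307126874 37.12865028928927
```

step_arm:
  targets: "255 -2 2 0 0 0 0;255 -3 3.6 0 0 0 0;255 -3 3.6 0 0 0 0;255 -3 3.6 0 0 0 0"

```text
t: 5.83
position: [0.4669, 0.0292, 0.1088]
eef_rot: [2.012, 0.409, -1.994]
contact_force: [5.0, 1.4, -3.1]
gripper_width: 0.276
```

```bash
python3 -c "
from h import *
s=arm.sense();p=s['position']*1000;print(p,s['contact_force'],np.degrees(np.arctan2(p[1]-70.66,p[0]-526.39))+180)
c=cap('top','t4')
im=c['color'][180:300,180:320,::-1]; cv2.imwrite('pics/t4c.png',cv2.resize(im,None,fx=5,fy=5,interpolation=cv2.INTER_CUBIC))"
```

```text
[466.89727394  29.20703836 108.80111606] [ 5.03975243  1.43841026 -3.1054841 ] 34.867766017801216
```

View pics/t4c.png

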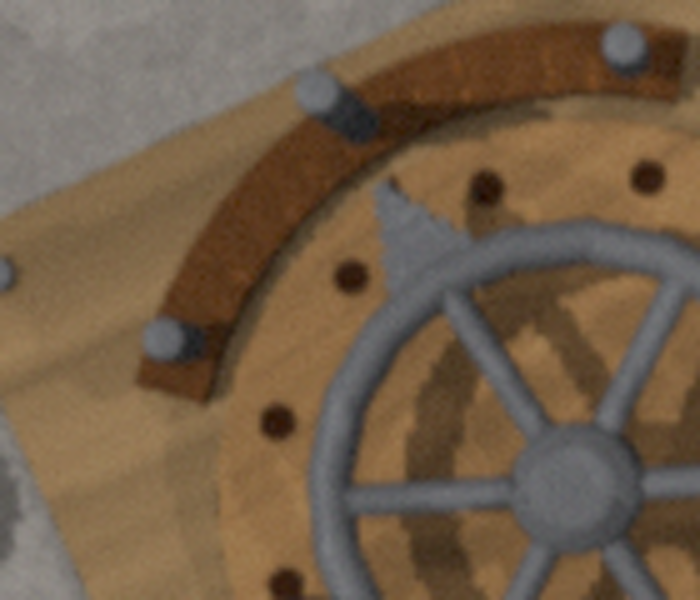

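The tip is at crop (378,182), the post top at (319,92), the short pegs at (165,338) and (625,45), and the line end shows at (393,181).

```bash
python3 -c "
from h import *
a=load('top0');f=lambda x,y,z:onz(a,(180+(x+.5)/5-.5,180+(y+.5)/5-.5),z)[:2]*1000
for c in([526.39,70.66],f(575,487,.085)):
 for n,q in dict(tip=(378,182,.075),post=(319,92,.099),p1=(165,338,.054),p0=(625,45,.054),line=(393,181,.04)).items():
  d=f(*q)-c;print(n,np.hypot(*d),np.degrees(np.arctan2(*d[::-1])))
 print(c)
"
```

```text
tip 111.22470533147904 35.64522821576134
post 138.96963728490167 34.75902891167446
p1 140.2840820364654 72.63412366116408
p0 138.14968040402835 -3.507448137261078
line 115.31786953208977 34.84574842895413
[526.39, 70.66]
tip 111.26838466769445 34.977295157375046
post 139.03185729205896 34.224774889498214
p1 139.53653009448425 72.19977527688582
p0 139.00013791983977 -3.912663980389542
line 115.37936738302645 34.20192792629968
[525.60474654  71.69302499]
```

step_arm:
  targets: "255 -0.7 0.8 0 0 0 0;255 -0.7 0.8 0 0 0 0;255 -0.7 0.8 0 0 0 0;255 -0.7 0.8 0 0 0 0"

```text
t: 6.22
position: [0.4669, 0.0293, 0.1088]
eef_rot: [2.013, 0.407, -1.993]
contact_force: [4.8, 0.3, -4.8]
gripper_width: 0.273
```

```bash
python3 -c "
from h import *
s=arm.sense();p=s['position']*1000;print(p,s['contact_force'],np.degrees(np.arctan2(p[1]-70.66,p[0]-526.39))+180)"
```

```text
[466.85023296  29.31764812 108.81063946] [ 4.83219542  0.2981531  -4.77780407] 34.77477434808327
```

step_arm:
  targets: "255 -1 1.6 0 0 0 0;255 -1 1.6 0 0 0 0;255 -1 1.6 0 0 0 0;255 -1 1.6 0 0 0 0"

```text
t: 6.55
position: [0.466, 0.0306, 0.1088]
eef_rot: [2.013, 0.407, -1.992]
contact_force: [4.1, -1.5, -4.7]
gripper_width: 0.272
```

```bash
python3 -c "
from h import *
s=arm.sense();p=s['position']*1000;print(p,s['contact_force'],np.degrees(np.arctan2(p[1]-70.66,p[0]-526.39))+180)
c=cap('top','t5')
im=c['color'][180:300,180:320,::-1]; cv2.imwrite('pics/t5c.png',cv2.resize(im,None,fx=5,fy=5,interpolation=cv2.INTER_CUBIC))"
```

```text
[466.00590942  30.60980534 108.82702814] [ 4.07464027 -1.49535754 -4.69302538] 33.55462145224692
```

View pics/t5c.png

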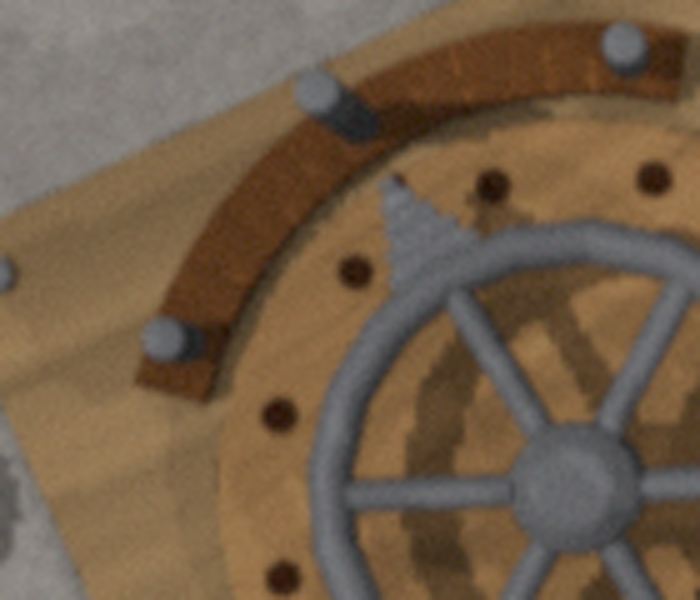

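The tip is now at about (384,179), about 1° further clockwise and within 0.3° of the post. The disc's holes moved with it, so the line was driven. Letting go.

step_arm:
  targets: "240 0 0 0 0 0 0;200 0 0 0 0 0 0;150 0 0 0 0 0 0;100 0 0 0 0 0 0;50 0 0 0 0 0 0;0 0 0 0 0 0 0;0 0 0 0 0 0 0;0 0 0 0 0 0 0;0 0 0 0 0 0 0;0 0 0 0 0 0 0;0 0 0 0 0 0 0;0 0 0 0 0 0 0"

```text
t: 7.6
position: [0.4659, 0.0307, 0.1088]
eef_rot: [2.013, 0.407, -1.993]
contact_force: [-0.3, -0.3, -0.5]
gripper_width: 0.939
```

step_arm:
  targets: "0 0 0 20 0 0 0;0 0 0 50 0 0 0;0 0 0 80 0 0 0;0 0 0 110 0 0 0;0 0 -40 110 0 0 0;0 0 -80 110 0 0 0;0 0 -120 110 0 0 0;0 0 -160 110 0 0 0;0 0 -200 110 0 0 0;0 0 -200 110 0 0 0;0 0 -200 110 0 0 0;0 0 -200 110 0 0 0"

```text
t: 8.6
position: [0.4656, -0.169, 0.2185]
eef_rot: [2.014, 0.407, -1.994]
contact_force: [0.5, 1.1, 0.2]
gripper_width: 1.003
```

```bash
python3 -c "
from h import *
s=arm.sense();print(s['t'],s['position'],s['contact_force'],s['gripper_width'])
c=cap('top','t6')
im=c['color'][180:300,180:320,::-1]; cv2.imwrite('pics/t6c.png',cv2.resize(im,None,fx=5,fy=5,interpolation=cv2.INTER_CUBIC))"
```

```text
8.6 [ 0.46561916 -0.16898037  0.21850513] [0.47034068 1.08448291 0.18666636] 1.0027910552339665
```

View pics/t6c.png

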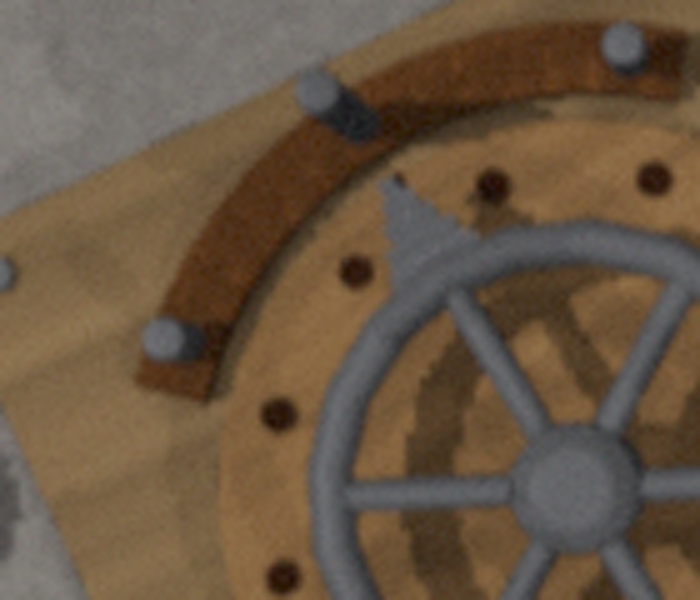

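The tip is still at about (384,179), the line end shows beside it at (398,178), and nothing moved on release. Handing in.

```bash
python3 -c "
from h import *
a=load('t6');f=lambda x,y,z:onz(a,(180+(x+.5)/5-.5,180+(y+.5)/5-.5),z)[:2]*1000
for c in([526.39,70.66],[525.6,71.7]):
 print([np.degrees(np.arctan2(*(f(*q)-c)[::-1])).round(1) for q in((384,179,.075),(319,92,.099),(398,178,.04))])
print(arm.job_done())"
```

```text
[np.float64(34.6), np.float64(34.8), np.float64(33.9)]
[np.float64(33.9), np.float64(34.2), np.float64(33.3)]
the job is handed in; nothing more can be done
None
```

The job is done and handed in at about 8.6 s of the 40 s allowed. I turned the wheel anticlockwise by its handle until the pointer reached the short peg: measured 72.6° against 71.8° for the peg, then about 2° further. I then drew it back clockwise to the tall post without reversing, let go and moved the arm clear.

- **Pointer at the post:** in the last picture the pointer is within about 0.3° of the post (34.6° against 34.8°).
- **Line drawn up:** the line's visible end measured about 0.8° clockwise of the post. The pointer hides most of the line and its height was my estimate, so this is the less certain reading.
- **Release:** nothing visibly moved when I let go, and the gripper is open and clear. The highest force reading was about 10 N.

No check failed. The wheel-centre estimates differed by about 1 mm, which shifts absolute angles by about 0.6°; the pointer-to-post difference hardly changes.

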